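Seat an optical cell in the turning sleeve and bring its windows onto the light

ROBOT

A 6-joint arm with a two-finger parallel gripper is mounted at the origin on a cart in front of the work surface, level with it; the furniture and walls round the work are solid. World frame = base frame: x ahead of the robot, y to its left, z up, the work surface at z = 0. Lengths are in mm, angles in rad, forces in N, time in s.
With the tool pointing down it reaches from about 350 to 875 mm from the base axis. Payload 4.2 kg.
Tool frame: the origin (TCP) lies where the fingers leave the gripper's body, on its centre line; the fingertips stand ahead of it and the grasp point (between the pads) lies 54 mm ahead of it (arm.nose_length is the z of the fingertips in the tool frame, in mm); z points along the fingers, x is the direction in which the jaws open and shut, and the axes are right-handed (so a half turn about z gives the same grasp; the last joint's range is limited). The gripper opens to 85 mm and grips with 20 to 120 N. Pads are 22 mm wide; open, the fingers measure 114 mm over their backs; the gripper's body (76 mm by 85 mm) begins 54 mm behind the grasp point. The pads swing forward as they close: fully open they stand 13 mm farther back than shut.
Start: joints at [1.567, 0.385, 0.008, 0, -1.194, -0.259], TCP at [162.334, 603.529, 303.912] pointing down, gripper open.
Joint ranges: [-3.14, 3.14], [-1.21, 2.06], [-1.07, 1.41], [-3.16, 2.05], [-2.99, -0.16], [-3.1, 3.1]. Speed limits (rad/s): [2.79, 2.79, 3.14, 3.14, 3.14, 3.14].

INTERFACE

Orientations are given as a unit quaternion [x, y, z, w].
In Python, from bench import arm, imaging, job_done gives the robot as it stands.
- The arm moves only by the shell command python3 -m crank 'ROWS' [OPENING]. ROWS is a JSON object of lists of equal length, an entry for each row: "delta_pos": the shift along the tool's x, y, z in m, a list of three; "twist": the turn about the tool's z in rad. In form: {"delta_pos": [[tx, ty, tz], ...], "twist": [twist, ...]}. A call has 1 to 8 rows; each row shifts and turns the commanded pose from where the row before left it, along the tool's axes as they then stand; what a row does not reach is not made up. A row lasts 1/12 s, in which the tool goes at most 41.7 mm and 7.16 degrees, less where a joint would pass 70% of its speed; a pose out of reach is approached as far as the arm can. A call is refused whole if a number of a shift passes 0.0417 or a number of a turn 0.125, either way. A call with a gripper value outside its range is refused whole. OPENING is the opening, from 0 (shut) to 1 (fully open), set as the call begins (- or left out, the last holds). The fingers move at their own pace and stop on an object; the grip force is fixed at half the most. Time passes only in rows, so rows that do not move let the fingers close. It gives the time, the measured TCP pose, the force and the opening at its end, in the units of the state.
- arm.read_state(): the state, without advancing time (a new reading comes with each control period).
- imaging.get_image(name): name is "side" or "top"; returns (picture, depth): 480x640x3 uint8, blue, green, red; 480x640 float32, mm along the optical axis (not along the pixel's ray), 0 where there is no reading.
- imaging.camera_model(name): a dict with "vfov" (degrees; the focal length in pixels is half the picture's height over the tangent of half this angle, whatever the lens; pixels are square), "cx", "cy" (the principal point, pixels), "dist" ([k1, k2, p1, p2, k3] as OpenCV has them; the pictures are not rectified), "T" (4x4, takes a point from camera to world coordinates). Camera axes: x right, y up, looking along -z (the intrinsics and any distortion apply to the point x, -y, -z); pixel columns grow to the right and rows downward; lengths in mm; the calibration is good to about 2 mm. A picture is of the moment at which its call begins. camera_model takes no time and is no camera call.
- job_done(): hands the job in, once; it reports no verdict.
The state is a dict: "clock": time; "joints": joint angles; "joint_vel": joint speeds; "joint_efforts": joint torques, N m; "position": TCP position; "ee_rot": TCP orientation; "contact_force": force on the tool from outside, world axes, zero at the start; "wrist_torque": the same for the moment, N m; "gripper_width": finger opening in mm.
Only numpy, scipy, OpenCV 4.12 (cv2) and the standard library are available. Lean on these libraries where they do the work, as an engineer would, in place of code of your own. Each camera call takes 0.05 s, during which the arm holds its last target.

TASK

The photometer is to be checked with its reference cell: take the capped cell from the white stand, set it fully down in the square well of the turning sleeve and turn it home clockwise, as far as the sleeve's stop, so that its glass windows look squarely along the light path from lamp to detector. Feel for the well and for the stop gently, as the cell breaks under a hard push or twist; let go of it at the end. Leave the open cell, the dropper bottle and the slide box where they are.

Things in the scene. Friction and masses are not known exactly. Their poses are not given: they have to be found in the camera images.
- cell_centre (a point): Centre of the capped cell (loose, 60 to 130 g, taller of the two in the white stand), 42 mm above its underside. Square metal body 26x26x60 (its lowest 2 mm only 24x24) and on it the square white cap 24x24x24 to grip it by, sides parallel to the body's, cap centre 30 mm above this point. z up. y: line through the two see-through glass windows, in the y faces; x faces are closed, slotted metal.
- cell: The same capped cell, origin at the centre of its underside, same axes. It stands turned any way. It breaks if the forces at all its contacts with the holder add up to more than 30 N before it is in the well, 60 N inside: keep pushes under 20 N and the twist at the stop under 0.3 N m.
- cell_stand: White block 56x136x22, fixed, origin at the centre of its underside. Two round pockets, 42 across, 16 deep (floor 6 mm above the bench), 39 mm either side of the origin along its y; one holds the capped cell, the other the open cell.
- holder: The photometer's cell holder, 104x214, fixed; origin on the bench below the well's centre, z up. Its y axis is the light path: grey finned lamp house at +y (68 high), round detector can at -y (65 high), lens barrels between them and the dark 86 mm square block (56 high) in the middle that carries the turning sleeve.
- well_mouth (a point): On the sleeve's axis at its rim, 62 mm above the bench (its axes are the holder's and do not turn). Knurled sleeve, 71 across, with a square well 27.5 wide, mouth bevelled 1.2 mm. It turns about z with 0.15 N m friction, from its stop (well walls parallel to holder x and y) to 1.45 rad counter-clockwise from above. It starts 0.2 to 1.3 rad from the stop: not measured, to be felt.
- well_floor (a point): Centre of the well's floor, 44 mm below the rim: the seated cell's underside is here. From 13 mm down a ball plunger in one wall (6 N spring) presses the cell flat on the opposite wall; passing it takes 3 to 8 N. The cell has 0.06 rad of play: it turns so far before the sleeve follows, and springs back when let go. It fits in any quarter turn; if wrong by one, its closed sides end on the light path.
- open_cell_centre (a point): Centre of the other cell: same body 26x26x60 but no cap; loose, in the stand's other pocket, 78 mm away.
- dropper_centre (a point): Centre (44 mm up) of a brown dropper bottle, 37 across, 88 high, loose, behind the holder.
- slide_box_centre (a point): Centre (15 mm up) of a closed blue slide box, 68x98x30, loose, left of the holder.

How it is judged:
By the outcome, as a careful person would: the job done as asked, in the order asked, and still so for the second after the job is handed in, with the robot touching nothing.
It also fails if it takes over 67 s, if anything falls off the work surface, if the arm or the gripper's body presses on something with over 40 N, if the wrist force passes 120 N, or if a joint passes its speed limit or range.

## Working session

There is one attempt and no reset: what is moved stays moved. The work goes in short steps, Python scripts to look and compute and a shell command to move; the robot and the scene stay as the last step left them, time stands still between calls to the robot, and variables do not carry over. Pictures are saved under pics/ and viewed, and the job is handed in when it is done.

```bash
mkdir -p pics; ls; python3 - <<'E'
from bench import arm, imaging
import cv2,numpy as np
s=arm.read_state();print(s, arm.nose_length)
for n in("side","top"):
    p,d=imaging.get_image(n);cv2.imwrite(f"pics/{n}0.png",p);np.savez(f"{n}0.npz",p=p,d=d)
    m=imaging.camera_model(n);print(n,m,(d>0).mean())
E
```

```text
pics
{'clock': 0.0, 'joints': array([ 1.56662789e+00,  3.85556791e-01,  6.64237685e-03, -4.95672225e-04,
       -1.19400151e+00, -2.58586458e-01]), 'joint_vel': array([ 1.42695572e-03,  4.55966452e-04, -5.36855081e-05, -6.20141376e-04,
        1.60385695e-04, -6.32878642e-04]), 'joint_efforts': array([ 4.01333982e-04, -3.92291558e+01,  1.88402456e+01,  4.18623179e+00,
       -4.64577417e-03, -3.42004014e-06]), 'position': array([162.21181687, 603.14784825, 302.82824194]), 'ee_rot': array([-6.08309406e-01,  7.93699244e-01, -6.97504017e-04, -8.30495860e-04]), 'contact_force': array([ 0.56859482, -0.04238614, -0.53950008]), 'wrist_torque': array([-0.00750607, -0.05808615,  0.03023589]), 'gripper_width': 85.38976220899724} 72.6
side {'vfov': 53.99388252474617, 'cx': 316.728418318309, 'cy': 242.07695131956726, 'dist': array([-0.11483127,  0.        ,  0.        ,  0.        ,  0.        ]), 'T': array([[-8.76463401e-01,  3.21762998e-01, -3.58162644e-01,
         1.87370803e+02],
       [-4.81132807e-01, -5.57554170e-01,  6.76494323e-01,
         5.95760491e+02],
       [ 1.79757656e-02,  7.65246314e-01,  6.43486559e-01,
         6.49597615e+02],
       [ 0.00000000e+00,  0.00000000e+00,  0.00000000e+00,
         1.00000000e+00]])} 0.9959309895833334
top {'vfov': 51.660101757261884, 'cx': 326.72714376214344, 'cy': 239.6851125712603, 'dist': array([-0.04904914,  0.        ,  0.        ,  0.        ,  0.        ]), 'T': array([[-2.53175126e-02,  9.80564463e-01, -1.94556825e-01,
         2.75032655e+02],
       [-9.99651230e-01, -2.33701070e-02,  1.22986496e-02,
        -3.24927756e+01],
       [ 7.51280490e-03,  1.94800341e-01,  9.80814144e-01,
         1.26759430e+03],
       [ 0.00000000e+00,  0.00000000e+00,  0.00000000e+00,
         1.00000000e+00]])} 0.9960123697916666
```

View pics/side0.png

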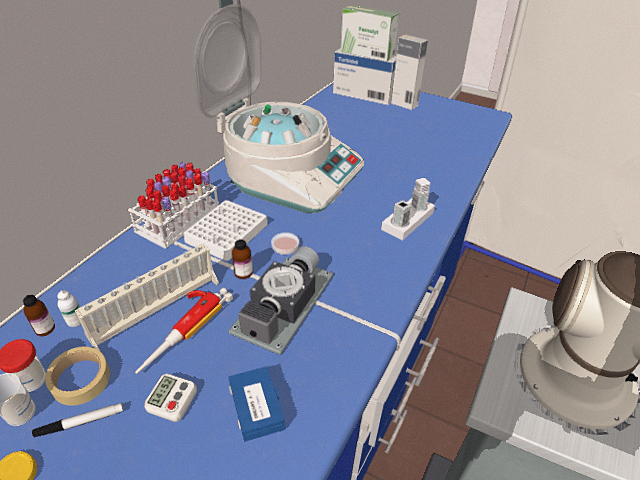

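View pics/top0.png

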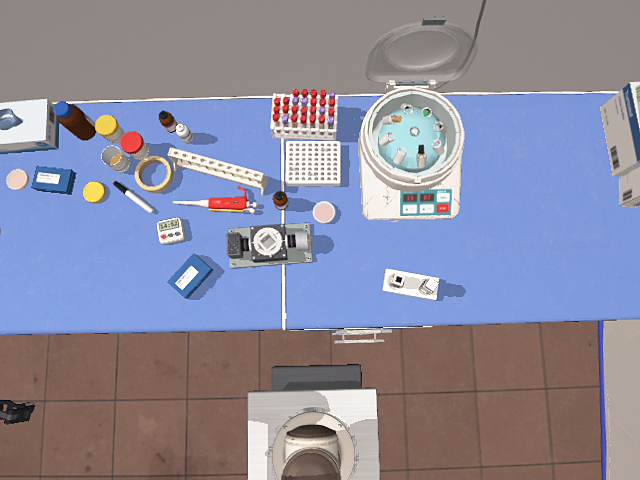

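The side view shows the stand near (408,220), with the capped cell at (422,190) and the holder at (280,295). In the top view the stand is at (411,285), the capped cell at (428,285) and the holder well at (268,240). Next I'll zoom in.

```bash
cat > h.py <<'E'
import cv2,numpy as np
from bench import arm,imaging
def cam(n):
    m=imaging.camera_model(n); f=240/np.tan(np.radians(m["vfov"]/2))
    K=np.array([[f,0,m["cx"]],[0,f,m["cy"]],[0,0,1]]); return K,np.array(m["dist"],float),np.array(m["T"])
def rays(n,px):
    K,D,T=cam(n); u=cv2.undistortPoints(np.float64(px).reshape(-1,1,2),K,D).reshape(-1,2)
    d=np.c_[u[:,0],-u[:,1],-np.ones(len(u))]; return T[:3,3],d@T[:3,:3].T
def plane(n,px,z):
    o,d=rays(n,px); return o+d*((z-o[2])/d[:,2])[:,None]
def pts(n,px,dep):
    o,d=rays(n,px); return o+d*np.asarray(dep).reshape(-1,1)
def proj(n,P):
    K,D,T=cam(n); P=np.atleast_2d(np.float64(P)); c=(P-T[:3,3])@T[:3,:3]; c=c*[1,-1,-1]
    return cv2.projectPoints(c,np.zeros(3),np.zeros(3),K,D)[0].reshape(-1,2)
def tri(a,b):
    o1,d1=rays("side",[a]);o2,d2=rays("top",[b]);d1=d1[0];d2=d2[0]
    s=np.linalg.lstsq(np.c_[d1,-d2],o2-o1,rcond=None)[0]
    p,q=o1+s[0]*d1,o2+s[1]*d2; return (p+q)/2,np.linalg.norm(p-q)
def crop(p,u0,v0,w,h,k,fn):
    cv2.imwrite(fn,cv2.resize(p[v0:v0+h,u0:u0+w],None,fx=k,fy=k,interpolation=cv2.INTER_CUBIC))
E
python3 - <<'E'
from h import *
s=np.load("side0.npz")["p"];t=np.load("top0.npz")["p"]
a=lambda p,u,v,w,h,k:cv2.resize(p[v:v+h,u:u+w],(w*k,h*k),interpolation=cv2.INTER_CUBIC)
A=a(s,375,170,70,75,8);cv2.imwrite("pics/a.png",A)
cv2.imwrite("pics/b.png",a(t,375,260,80,50,10)); cv2.imwrite("pics/c.png",a(s,225,235,110,120,5)); cv2.imwrite("pics/d.png",a(t,222,215,100,60,8))
for n in("side","top"):
    z=np.load(n+"0.npz"); d=z["d"]
    v,u=np.mgrid[0:480,0:640]; P=pts(n,np.c_[u.ravel(),v.ravel()],d.ravel()).reshape(480,640,3); np.save(n+"P.npy",P)
    print(n,P[300,350].round(1),P[235,350].round(1))
E
```

```text
side [413.   31.    1.5] [ 496.7 -143.     1.5]
top [ 368.6 -103.9   -2.7] [ 537.8 -109.6   -1.3]
```

View pics/a.png

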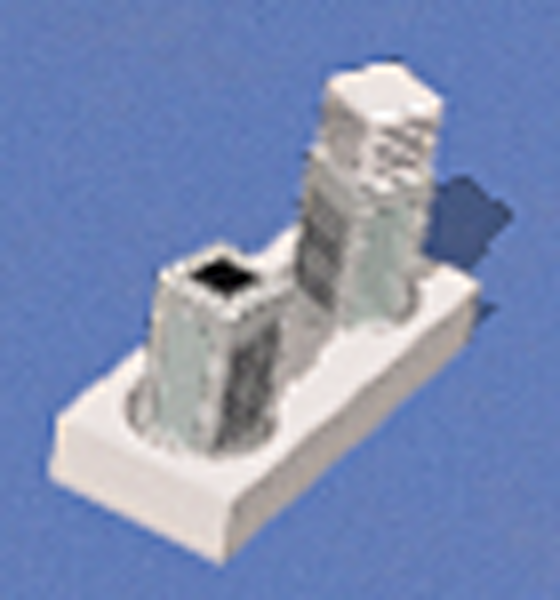

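View pics/b.png

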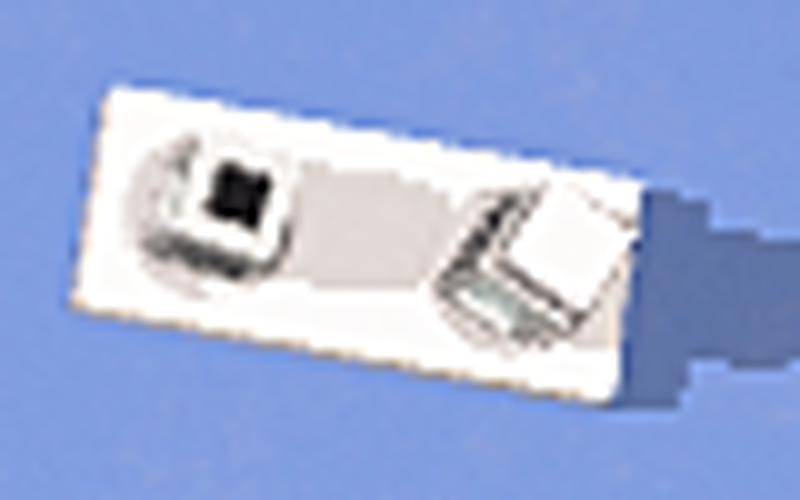

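View pics/c.png

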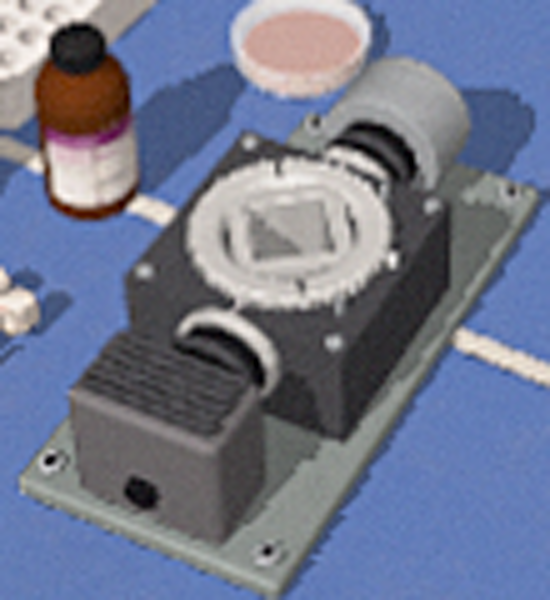

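View pics/d.png

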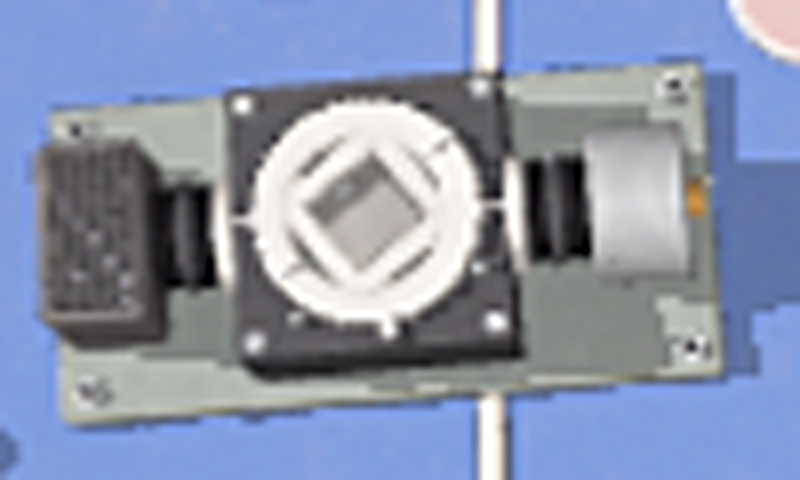

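```bash
cat > m1.py <<'E'
from h import *
S=lambda L:np.array(L)/8+[375,170]-0.44
Tt=lambda L:np.array(L)/10+[375,260]-0.45
C=lambda L:np.array(L)/5+[225,235]-0.4
Dd=lambda L:np.array(L)/8+[222,215]-0.44
def both(name,a,b):
    P=[]
    for x,y in zip(a,b):
        p,g=tri(x,y);P.append(p);print(name,p.round(1),round(g,1))
    P=np.array(P);print(name,"mean",P.mean(0).round(1));return P
# cap top: far,right,near,left in side ; match in top
cs=S([(327,85),(385,65),(440,98),(378,118)])
ct=Tt([(558,182),(637,230),(575,312),(502,248)])
# figure match by plane z=96
print(plane("side",cs,96).round(1));print(plane("top",ct,96).round(1))
ws=C([(245,212),(322,197),(336,252),(258,272)]); wt=Dd([(375,150),(425,210),(362,272),(300,210)])
print(plane("side",ws,62).round(1));print(plane("top",wt,62).round(1))
bs=C([(20,485),(275,597),(540,195)]); bt=Dd([(50,112),(700,65),(722,375),(65,425)])
print(plane("side",bs,4).round(1));print(plane("top",bt,4).round(1))
ss=S([(60,415),(50,475),(220,560),(480,285)]);st=Tt([(105,88),(640,185),(613,402),(72,305)])
print(plane("side",ss,22).round(1));print(plane("top",st,22).round(1))
E
python3 m1.py
python3 - <<'E'
import numpy as np
s=np.load("sideP.npy");t=np.load("topP.npy")
print("cap",s[180:184,421:425].reshape(-1,3).mean(0),t[282:287,430:435].reshape(-1,3).mean(0))
# medians of bench near stand
print(np.median(s[240:250,400:430,2]),np.median(t[305:312,400:430,2]), np.median(t[265:268,380:430,2]))
print("sleeve top", np.median(t[225:230,265:272].reshape(-1,3),0), np.median(s[290:294,276:284].reshape(-1,3),0))
E
```

```text
[[ 409.2 -280.    96. ]
 [ 398.6 -298.4   96. ]
 [ 379.9 -290.    96. ]
 [ 391.5 -271.4   96. ]]
[[ 409.1 -291.7   96. ]
 [ 397.2 -309.8   96. ]
 [ 378.1 -293.7   96. ]
 [ 393.7 -277.3   96. ]]
[[534.5 101.1  62. ]
 [514.7  80.8  62. ]
 [496.1 102.   62. ]
 [514.5 123.9  62. ]]
[[533.8  96.8  62. ]
 [514.4  81.4  62. ]
 [495.4 100.9  62. ]
 [515.3 120.1  62. ]]
[[563.1 206.1   4. ]
 [460.8 202.2   4. ]
 [473.  -13.8   4. ]]
[[561.4 209.1   4. ]
 [572.1  -3.3   4. ]
 [469.5  -8.5   4. ]
 [458.3 203.    4. ]]
[[ 446.2 -197.7   22. ]
 [ 438.2 -171.6   22. ]
 [ 385.2 -160.9   22. ]
 [ 363.7 -317.4   22. ]]
[[ 444.5 -194.1   22. ]
 [ 416.3 -328.9   22. ]
 [ 361.7 -318.4   22. ]
 [ 389.7 -183.2   22. ]]
cap [ 395.37587171 -289.44742961   91.99429881] [ 389.71817048 -285.39963602  137.28269681]
0.5823268640102128 -1.2712998075503492 -1.5652134063984704
sleeve top [550.74868653  98.32737281  57.28180666] [504.98722568 127.89007785  64.3291235 ]
```

```bash
cat >> m1.py <<'E'
print("----")
P=both("cap",cs,ct); P=both("well",ws,wt)
both("plate",bs,bt[[0,3,2]]);both("stand",ss[[0,3]],st[[0,2]])
for z in(90,):print(plane("side",cs,z).mean(0),plane("top",ct,z).mean(0))
Q=plane("side",ws,62);R=plane("top",wt,62);print(Q.mean(0),R.mean(0))
def ang(P):
    e=np.roll(P,-1,0)-P; return np.unwrap(np.arctan2(e[:,1],e[:,0])*4)/4, np.linalg.norm(e[:,:2],axis=1)
for n,p in(("cap s",plane("side",cs,90)),("cap t",plane("top",ct,90)),("well s",Q),("well t",R)):
    e=np.roll(p,-1,0)-p; a=np.arctan2(e[:,1],e[:,0]);a4=np.angle(np.exp(4j*a).sum())/4
    print(n,"ang mod90",np.degrees(a4),np.degrees(a).round(0),np.linalg.norm(e[:,:2],axis=1).round(1))
h=plane("top",bt,4); print("holder centre",h.mean(0),"long dir",np.degrees(np.arctan2(*(h[0]-h[1]+h[3]-h[2])[[1,0]])))
E
python3 m1.py|sed -n '/----/,$p'
python3 - <<'E'
import numpy as np
np.set_printoptions(linewidth=200)
t=np.load("topP.npy");print(t[276:296,426:442:2,2].round(0))
s=np.load("sideP.npy");print(s[176:190:2,414:432:2,2].round(0))
E
```

```text
----
cap [ 411.3 -293.3   87.7] 2.5
cap [ 399.8 -311.4   88.1] 3.7
cap [ 379.5 -294.1   93.6] 2.5
cap [ 393.7 -278.3   91.6] 1.0
cap mean [ 396.1 -294.2   90.2]
well [535.6  97.6  58.1] 2.1
well [514.3  81.3  62.6] 0.1
well [496.  101.2  61.1] 1.0
well [516.4 120.7  58.1] 0.5
well mean [515.6 100.2  60. ]
plate [560.7 208.5   7.9] 0.3
plate [459.  203.    5.8] 2.1
plate [469.5  -8.3   9.9] 1.8
plate mean [496.4 134.4   7.9]
stand [ 444.4 -193.6   25.2] 0.8
stand [ 362.8 -318.3   21.5] 2.1
stand mean [ 403.6 -256.    23.4]
[ 397.06276662 -294.51137573   90.        ] [ 395.13245763 -294.46104339   90.        ]
[514.93134094 101.94589455  62.        ] [514.71963887  99.78714653  62.        ]
cap s ang mod90 -27.974058687998905 [-120.  156.   58.  -26.] [21.4 20.7 22.2 19.9]
cap t ang mod90 -40.086656758261775 [-123.  140.   46.  -43.] [21.9 25.1 22.8 21.2]
well s ang mod90 44.49540700092829 [-134.  131.   50.  -49.] [28.3 28.2 28.5 30.3]
well t ang mod90 41.25965096832736 [-141.  134.   44.  -52.] [24.8 27.3 27.7 29.7]
holder centre [515.32736511 100.08540319   4.        ] long dir 92.9
[... 1470 characters left out ...]
[ 1.400e+01  4.400e+01  5.400e+01  1.800e+01  1.900e+01  2.100e+01 -4.000e+00 -3.000e+00]
 [ 1.800e+01  3.300e+01 -1.000e+00  2.000e+01  2.900e+01  1.800e+01 -3.000e+00 -4.000e+00]
 [ 9.000e+00  6.000e+00  2.300e+01  1.900e+01  2.100e+01  1.900e+01  1.000e+00 -2.000e+00]
 [ 2.400e+01  1.800e+01  2.200e+01  2.100e+01  2.100e+01  2.100e+01 -4.000e+00  0.000e+00]]
[[  3.   1.   1.   1.   1.  -1.   2.   1.  -0.]
 [  1. 650.   2.  92.  93.  92.   2.   0.   2.]
 [ -0.  90.  92.  92.  91.  92.  93.  -1.  -0.]
 [ -1.  86.  90.  93.  91.  93.  92.  92.  -0.]
 [  2.  79.  86.  89.  88.  92.  87.  88.   1.]
 [  2.  77.  78.  86.  85.  85.  84.  82.  -0.]
 [ 67. 650.  74.  81.  81.  79.  78.  76.   2.]]
```

```bash
cat > m2.py <<'E'
from h import *
for n in("top","side"):
    P=np.load(n+"P.npy"); z=np.load(n+"0.npz"); hsv=cv2.cvtColor(z["p"],cv2.COLOR_BGR2HSV)
    m=(np.hypot(P[...,0]-396,P[...,1]+294)<28)&(P[...,2]>(84 if n=="top" else 87.5))&(P[...,2]<100)
    v,u=np.nonzero(m); q=plane(n,np.c_[u,v],90)[:,:2].astype(np.float32)
    r=cv2.minAreaRect(q);print(n,len(q),r,q.mean(0),np.median(P[m][:,2]))
    m=(np.hypot(P[...,0]-515,P[...,1]-100)<34)&(np.hypot(P[...,0]-515,P[...,1]-100)<18)&(P[...,2]<54)&(P[...,2]>0)
    m=cv2.morphologyEx(m.astype(np.uint8),cv2.MORPH_OPEN,np.ones((3,3)))
    v,u=np.nonzero(m); q=plane(n,np.c_[u,v],62)[:,:2].astype(np.float32)
    print("  well",len(q),cv2.minAreaRect(q),q.mean(0))
    m=(np.abs(P[...,2]-62)<3)&(np.hypot(P[...,0]-515,P[...,1]-100)<45)
    m=cv2.morphologyEx(m.astype(np.uint8),cv2.MORPH_OPEN,np.ones((3,3)))
    c=max(cv2.findContours(m,0,1)[0],key=cv2.contourArea).reshape(-1,2)
    print("  sleeve",[ (w[0].round(1),w[1]) if hasattr(w,'round') else w for w in cv2.minEnclosingCircle(plane(n,c,62)[:,:2].astype(np.float32))],cv2.fitEllipse(plane(n,c,62)[:,:2].astype(np.float32)))
E
python3 m2.py
```

```text
top 101 ((394.9485778808594, -294.5478210449219), (23.58659553527832, 24.527667999267578), 53.31431198120117) [ 394.8508  -294.66913] 88.73261013550587
  well 95 ((513.7608032226562, 101.05270385742188), (25.02970314025879, 26.262283325195312), 44.72486114501953) [512.83765   99.935844]
  sleeve [(520.1214599609375, 128.92262268066406), 6.360648155212402] ((520.4154052734375, 128.75039672851562), (8.628345489501953, 12.338057518005371), 99.04363250732422)
side 77 ((396.20379638671875, -292.7269592285156), (25.814979553222656, 28.687437057495117), 49.220603942871094) [ 396.0076  -292.93854] 91.48520546716895
  well 83 ((513.3734741210938, 103.44011688232422), (17.707229614257812, 19.914358139038086), 31.39452362060547) [513.55597 103.74687]
  sleeve [(515.2252807617188, 101.21537780761719), 37.263980865478516] ((514.7218627929688, 97.96723175048828), (59.51802062988281, 68.092529296875), 70.56103515625)
```

```bash
python3 -m crank '{"delta_pos":[[0.023,-0.032,0],[0.023,-0.032,0],[0.023,-0.032,0],[0.023,-0.032,0],[0.023,-0.032,0],[0.023,-0.032,0],[0.023,-0.032,0],[0.023,-0.032,0]],"twist":[0,0,0,0,0,0,0,0]}' 1
cat > go.py <<'E'
from h import *
from scipy.spatial.transform import Rotation as R
import sys
def to(x,y,z,yaw=None):
    s=arm.read_state(); M=R.from_quat(s["ee_rot"]).as_matrix(); p=s["position"]
    d=M.T@(np.array([x,y,z])-p); a=np.degrees(np.arctan2(M[1,0],M[0,0]))
    print("t",round(s["clock"],2),"pos",p.round(1),"yaw",a.round(2),"tilt",M[:,2].round(4),"j",s["joints"].round(2),"F",s["contact_force"].round(1),"T",s["wrist_torque"].round(2),"w",round(s["gripper_width"],1))
    print("tool delta mm",d.round(1), "dyaw deg",None if yaw is None else (yaw-a+180)%360-180,"(twist=-dyaw?)")
if __name__=="__main__": to(*map(float,sys.argv[1:]))
E
python3 go.py 395.5 -294 200 -127
```

```text
clock: 0.77
position: [362.4, 357.5, 303.7]
ee_rot: [-0.609, 0.794, -0.0, -0.0]
contact_force: [0.0, 0.6, -0.1]
gripper_width: 85.1
t 0.77 pos [362.4 357.5 303.7] yaw -105.04 tilt [-4.e-04 -4.e-04 -1.e+00] j [ 1.1   0.19 -0.27 -0.   -1.11  0.21] F [ 0.   0.6 -0.1] T [-0.01 -0.07  0.02] w 85.1
tool delta mm [ 620.5 -201.   103.9] dyaw deg -21.964428159085287 (twist=-dyaw?)
```

```bash
python3 -m crank '{"delta_pos":[[0.0388,-0.0126,0],[0.0388,-0.0126,0],[0.0388,-0.0126,0],[0.0388,-0.0126,0],[0.0388,-0.0126,0],[0.0388,-0.0126,0],[0.0388,-0.0126,0],[0.0388,-0.0126,0]],"twist":[0,0,0,0,0,0,0,0]}' 
python3 -m crank '{"delta_pos":[[0.0388,-0.0126,0],[0.0388,-0.0126,0],[0.0388,-0.0126,0],[0.0388,-0.0126,0],[0.0388,-0.0126,0],[0.0388,-0.0126,0],[0.0388,-0.0126,0],[0.0388,-0.0126,0]],"twist":[0,0,0,0,0,0,0,0]}' 
python3 go.py 395.5 -294 200 -127
```

```text
clock: 1.43
position: [377.6, 31.5, 303.9]
ee_rot: [-0.609, 0.793, 0.0, 0.0]
contact_force: [1.0, -0.6, 0.5]
gripper_width: 85.5
clock: 2.1
position: [394.5, -294.6, 303.7]
ee_rot: [-0.608, 0.794, 0.0, -0.0]
contact_force: [1.1, 0.2, 1.4]
gripper_width: 85.6
t 2.1 pos [ 394.5 -294.6  303.7] yaw -105.09 tilt [-3.e-04  3.e-04 -1.e+00] j [-0.31  0.16 -0.31 -0.   -1.1   1.62] F [1.1 0.2 1.4] T [ 0.08 -0.15  0.  ] w 85.6
tool delta mm [ -0.9  -0.9 103.7] dyaw deg -21.914632617024324 (twist=-dyaw?)
```

```bash
python3 -m crank '{"delta_pos":[[-0.001,-0.001,0.026],[0,0,0.026],[0,0,0.026],[0,0,0.026],[0,0,0]],"twist":[0.0956,0.0956,0.0956,0.0956,0]}' 
python3 go.py 395.5 -294 139.5 -127
python3 - <<'E'
from h import *
for n in("side","top"):
    p,d=imaging.get_image(n);np.savez(f"{n}1.npz",p=p,d=d)
    c=(375,130,70,90) if n=="side" else (375,250,80,60); crop(p,*c,8,f"pics/{n}1.png")
E
```

```text
clock: 2.52
position: [393.2, -290.7, 194.9]
ee_rot: [-0.445, 0.896, 0.005, -0.004]
contact_force: [0.3, 0.8, -0.9]
gripper_width: 85.6
t 2.52 pos [ 393.2 -290.7  194.9] yaw -127.17 tilt [-0.0106  0.0051 -0.9999] j [-0.3   0.27 -0.46 -0.   -0.84  1.23] F [ 0.3  0.8 -0.9] T [0.08 0.06 0.03] w 85.6
tool delta mm [ 1.1 -4.4 55.3] dyaw deg 0.1719910422351063 (twist=-dyaw?)
```

View pics/side1.png

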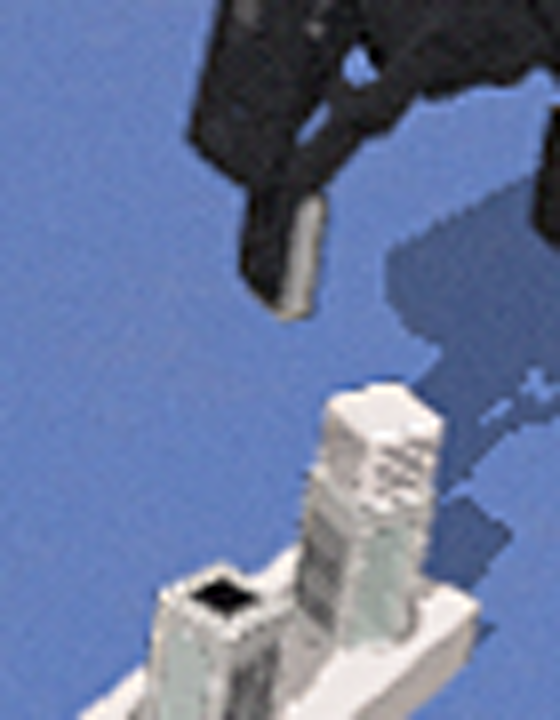

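View pics/top1.png

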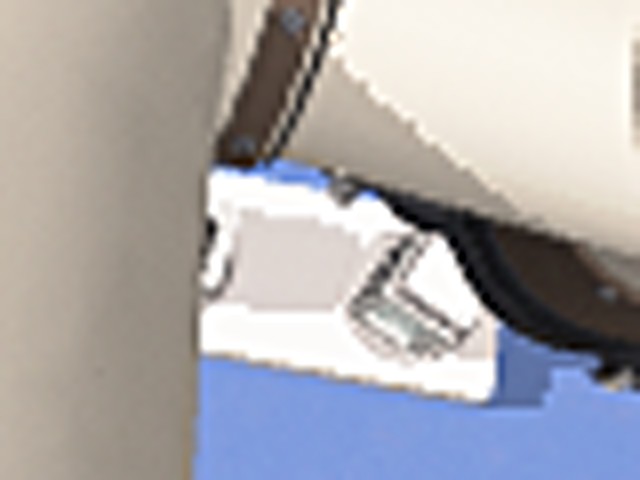

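```bash
python3 -m crank '{"delta_pos":[[0.001,-0.004,0],[0,0,0],[0,0,0]],"twist":[0,0,0]}' 
python3 go.py 395.5 -294 139.5 -127
```

```text
clock: 2.87
position: [400.0, -295.4, 201.5]
ee_rot: [-0.447, 0.895, -0.001, 0.001]
contact_force: [-0.2, 0.8, -0.4]
gripper_width: 85.5
t 2.87 pos [ 400.  -295.4  201.5] yaw -126.91 tilt [ 0.0033 -0.0013 -1.    ] j [-0.31  0.27 -0.45  0.   -0.85  1.24] F [-0.2  0.8 -0.4] T [-0.01 -0.02 -0.05] w 85.5
tool delta mm [ 1.6  4.6 62. ] dyaw deg -0.09323751127794822 (twist=-dyaw?)
```

```bash
python3 -m crank '{"delta_pos":[[0.001,0.004,0.018],[0,0,0.018],[0,0,0],[0,0,0],[0,0,0]],"twist":[0,0,0,0,0]}' 
python3 go.py 395.5 -294 139.5 -127
```

```text
clock: 3.28
position: [396.0, -293.7, 165.2]
ee_rot: [-0.447, 0.895, -0.001, 0.001]
contact_force: [0.1, 0.2, 0.9]
gripper_width: 85.1
t 3.28 pos [ 396.  -293.7  165.2] yaw -126.92 tilt [ 0.002  -0.0011 -1.    ] j [-0.31  0.32 -0.5   0.   -0.75  1.23] F [0.1 0.2 0.9] T [-0.03 -0.02 -0.  ] w 85.1
tool delta mm [ 0.5  0.3 25.7] dyaw deg -0.07827537514117466 (twist=-dyaw?)
```

Good. I'll go down and close.

```bash
python3 -m crank '{"delta_pos":[[0,0,0.013],[0,0,0.0125],[0,0,0],[0,0,0]],"twist":[0,0,0,0]}' 
python3 go.py 395.5 -294 139.5 -127
python3 -m crank '{"delta_pos":[[0,0,0],[0,0,0],[0,0,0],[0,0,0],[0,0,0],[0,0,0],[0,0,0],[0,0,0]],"twist":[0,0,0,0,0,0,0,0]}' 0
python3 go.py 395.5 -294 139.5 -127
```

```text
clock: 3.62
position: [395.6, -293.6, 139.2]
ee_rot: [-0.447, 0.895, -0.0, 0.0]
contact_force: [0.1, 0.1, -0.1]
gripper_width: 85.2
t 3.62 pos [ 395.6 -293.6  139.2] yaw -126.94 tilt [ 6.e-04 -5.e-04 -1.e+00] j [-0.31  0.36 -0.52  0.   -0.69  1.23] F [ 0.1  0.1 -0.1] T [ 0.02 -0.03 -0.01] w 85.2
tool delta mm [ 0.4 -0.2 -0.3] dyaw deg -0.060611252918533864 (twist=-dyaw?)
clock: 4.28
position: [395.7, -293.6, 139.0]
ee_rot: [-0.447, 0.895, -0.001, 0.0]
contact_force: [0.2, 0.6, 3.8]
gripper_width: 22.7
t 4.28 pos [ 395.7 -293.6  139. ] yaw -126.95 tilt [ 1.3e-03 -7.0e-04 -1.0e+00] j [-0.31  0.36 -0.52  0.   -0.69  1.23] F [0.2 0.6 3.8] T [ 0.08 -0.03  0.01] w 22.7
tool delta mm [ 0.4 -0.1 -0.5] dyaw deg -0.054454845296731946 (twist=-dyaw?)
```

```bash
python3 -m crank '{"delta_pos":[[0,0,0],[0,0,-0.01],[0,0,-0.03],[0,0,-0.03],[0,0,-0.03],[0,0,-0.01],[0,0,0]],"twist":[0,0,0,0,0,0,0]}' 
python3 go.py 514.9 100.5 250 -137
python3 - <<'E'
from h import *
p,d=imaging.get_image("side");np.savez("side2.npz",p=p,d=d);crop(p,370,90,75,95,6,"pics/side2.png")
E
```

```text
clock: 4.87
position: [396.0, -293.8, 250.9]
ee_rot: [-0.446, 0.895, -0.002, 0.002]
contact_force: [0.2, 0.5, -1.1]
gripper_width: 23.2
t 4.87 pos [ 396.  -293.8  250.9] yaw -126.96 tilt [ 0.0053 -0.0019 -1.    ] j [-0.31  0.21 -0.39  0.   -0.97  1.23] F [ 0.2  0.5 -1.1] T [-0.02  0.01 -0.02] w 23.2
tool delta mm [-386.5  142.1    0.8] dyaw deg -10.03732600779631 (twist=-dyaw?)
```

View pics/side2.png

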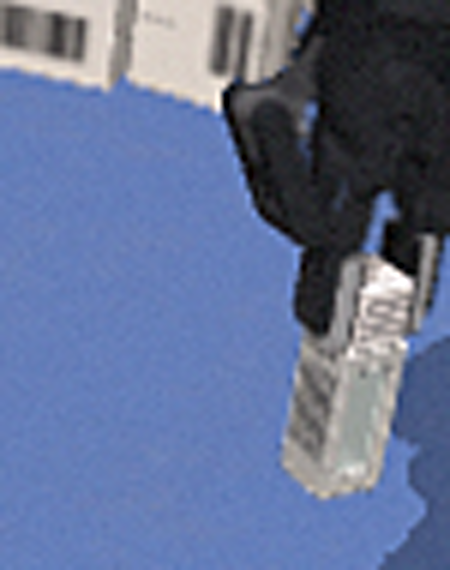

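The cell is held upright by the cap, with its underside near (325,490) in the crop. The jaws are on the slotted x side and the glass faces the free side. Next I'll carry it over.

```bash
python3 -m crank '{"delta_pos":[[-0.015,0.0055,0],[-0.035,0.013,0],[-0.035,0.013,0],[-0.035,0.013,0],[-0.035,0.013,0],[-0.035,0.013,0],[-0.035,0.013,0],[-0.035,0.013,0]],"twist":[0,0,0,0,0,0,0,0]}' 
python3 -m crank '{"delta_pos":[[-0.035,0.0125,0],[-0.035,0.0125,0],[-0.035,0.0125,0],[-0.02,0.0075,0],[0,0,0],[0,0,0],[0,0,0]],"twist":[0,0,0,0,0.0875,0.0875,0]}' 
python3 go.py 514.9 100.5 210 -137
```

```text
clock: 5.58
position: [473.3, -26.0, 246.1]
ee_rot: [-0.446, 0.895, 0.001, -0.002]
contact_force: [0.4, -0.4, -1.8]
gripper_width: 22.8
clock: 6.17
position: [512.6, 99.6, 245.6]
ee_rot: [-0.366, 0.931, 0.0, -0.003]
contact_force: [0.3, -0.2, -0.5]
gripper_width: 22.9
t 6.17 pos [512.6  99.6 245.6] yaw -137.04 tilt [-0.0052 -0.0019 -1.    ] j [ 0.5   0.27 -0.33 -0.   -0.99  0.25] F [ 0.3 -0.2 -0.5] T [0.02 0.08 0.  ] w 22.9
tool delta mm [-2.5 -1.  35.6] dyaw deg 0.04469630519261614 (twist=-dyaw?)
```

```bash
python3 -m crank '{"delta_pos":[[0,0,0.018],[0,0,0.018],[0,0,0],[0,0,0],[0,0,0],[0,0,0]],"twist":[0,0,0,0,0,0]}' 
python3 go.py 514.9 100.5 195 -137
python3 - <<'E'
from h import *
for n in("side","top"):
    p,d=imaging.get_image(n);np.savez(f"{n}3.npz",p=p,d=d)
    c=(235,210,100,100) if n=="side" else (222,205,100,80); crop(p,*c,6 if n=="side" else 8,f"pics/{n}3.png")
E
```

```text
clock: 6.67
position: [514.1, 99.3, 213.2]
ee_rot: [-0.367, 0.93, -0.0, 0.001]
contact_force: [1.3, 0.2, -0.7]
gripper_width: 23.1
t 6.67 pos [514.1  99.3 213.2] yaw -136.96 tilt [ 1.4e-03  5.0e-04 -1.0e+00] j [ 0.5   0.3  -0.37  0.   -0.9   0.25] F [ 1.3  0.2 -0.7] T [-0.03 -0.02 -0.02] w 23.1
tool delta mm [-1.4  0.3 18.2] dyaw deg -0.03659240144682485 (twist=-dyaw?)
```

View pics/side3.png

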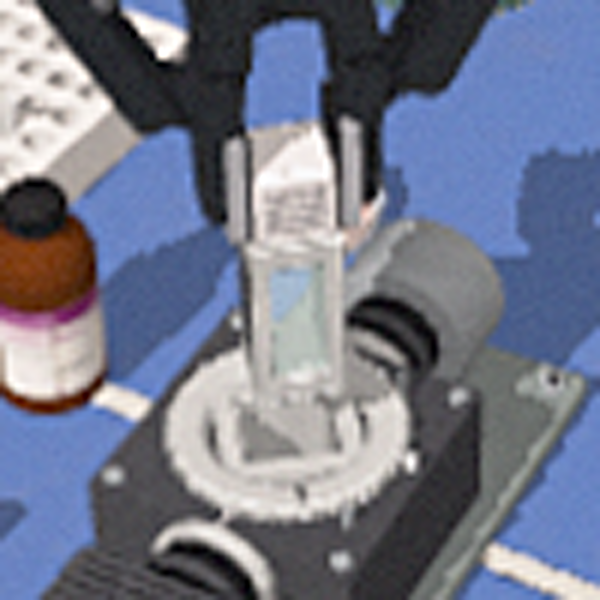

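View pics/top3.png

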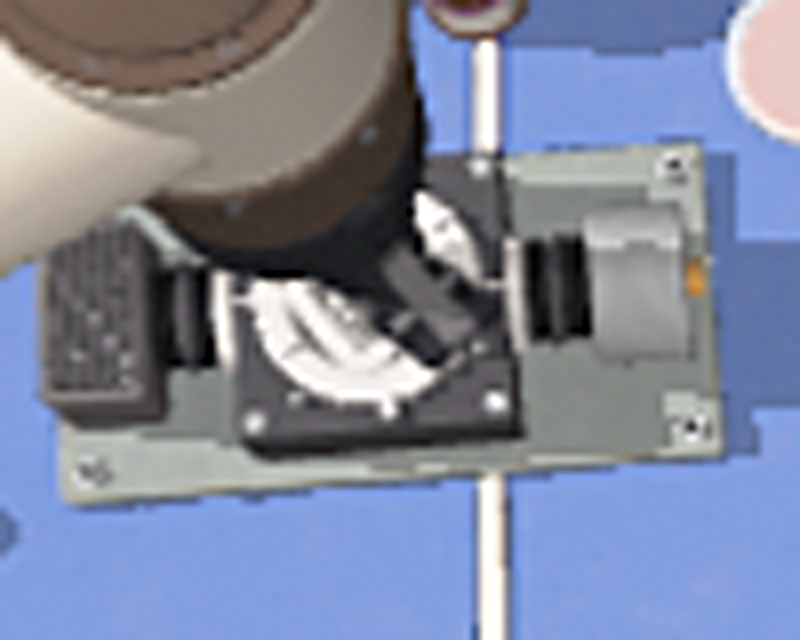

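```bash
python3 - <<'E'
from h import *
c=np.array([514.1,99.3]);a=np.radians(43);ex=np.array([np.cos(a),np.sin(a)]);ey=np.array([-ex[1],ex[0]])
for z in(82,140.2):
  P=[np.r_[c+13*ey+s*13*ex,z] for s in(-1,1)]
  print("pred crop px",z,((proj("side",P)-[235,210])*6+2.5).round(1))
# well corners predicted at 62 for centre (514.9,100.5)
w=np.array([514.9,100.5])
P=[np.r_[w+13.75*(i*ex+j*ey),62] for i,j in((1,1),(1,-1),(-1,-1),(-1,1))]
print("well pred", ((proj("side",P)-[235,210])*6+2.5).round(1).tolist())
p=np.load("side3.npz")["p"];crop(p,265,240,45,50,14,"pics/z3.png")
p=np.load("side0.npz")["p"];crop(p,257,258,50,45,14,"pics/z0.png")
p=np.load("top0.npz")["p"];crop(p,245,222,50,40,14,"pics/zt.png")
E
```

```text
pred crop px 82 [[347.  399.3]
 [257.9 413.7]]
pred crop px 140.2 [[343.6 246.6]
 [250.1 260.8]]
well pred [[253.8, 466.7], [236.7, 402.1], [327.5, 387.6], [346.6, 451.4]]
```

View pics/z3.png

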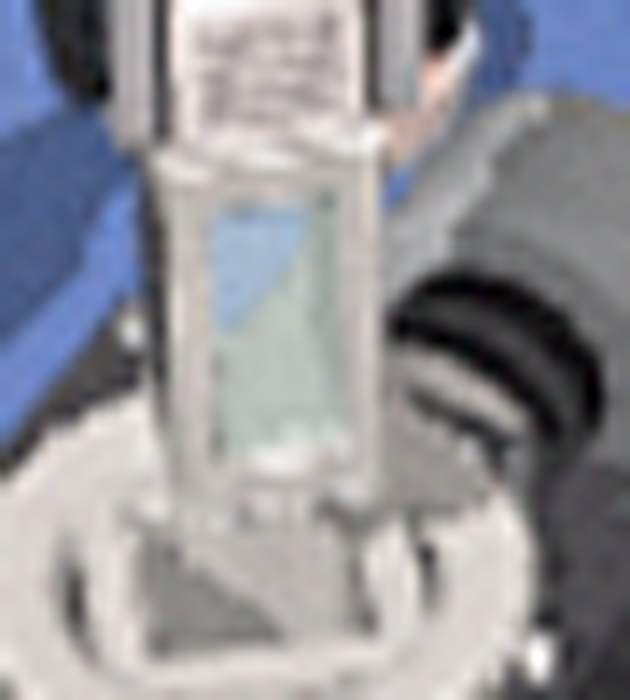

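View pics/z0.png

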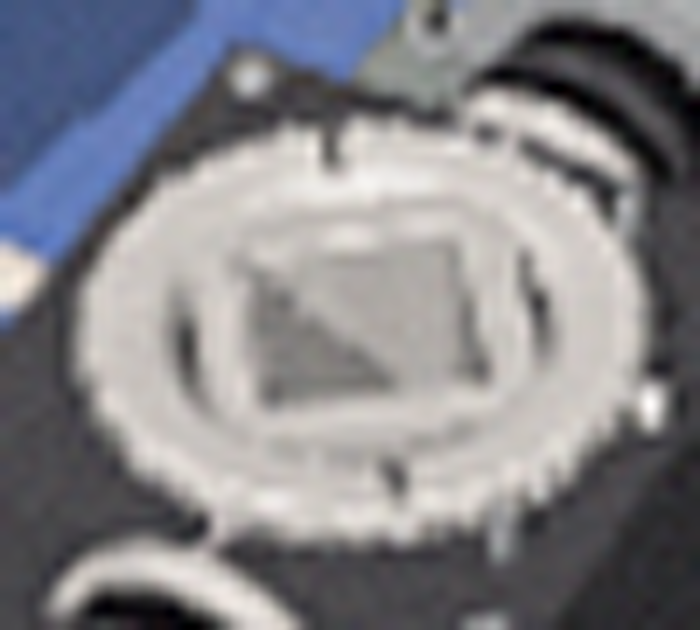

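View pics/zt.png

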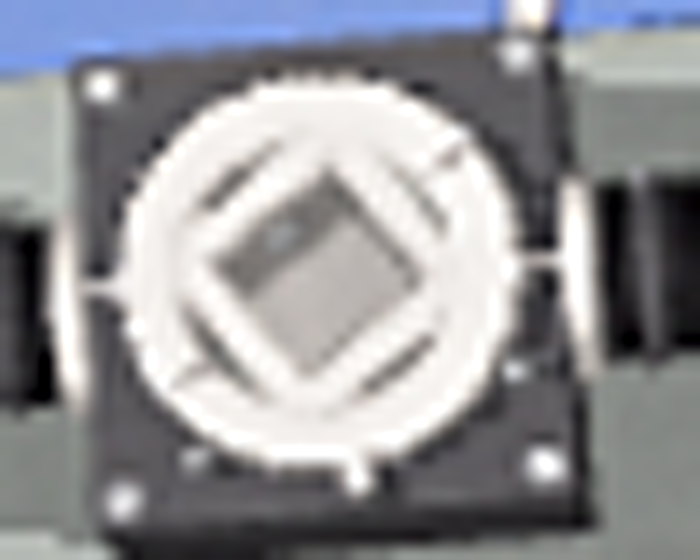

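```bash
python3 - <<'E'
from h import *
T=lambda L:np.array(L)/14+[245,222]-.46
S0=lambda L:np.array(L)/14+[257,258]-.46
S3=lambda L:np.array(L)/14+[265,240]-.46
def line(n,f,a,b,z):
    p=plane(n,f([a,b]),z); d=p[1]-p[0]; return np.degrees(np.arctan2(d[1],d[0]))%90, p.mean(0)[:2].round(1)
print("top marks",line("top",T,(180,380),(455,155),62),"fixed",line("top",T,(95,288),(550,260),56))
for a,b in (((215,265),(330,170)),((310,375),(415,280)),((330,170),(415,280)),((215,265),(310,375))): print(" edge",line("top",T,a,b,61))
print("side marks",line("side",S0,(330,145),(400,485),62))
for a,b in (((265,405),(490,378)),((240,255),(455,240)),((240,255),(265,405)),((455,240),(490,378))): print(" edge",line("side",S0,a,b,61))
print("cell top edge",line("side",S3,(165,165),(380,150),139.5),"bottom",line("side",S3,(185,518),(378,500),81.5))
E
```

```text
top marks (np.float64(38.96188264934548), array([515.3,  99.8])) fixed (np.float64(2.2264342778283464), array([515.3,  99.6]))
 edge (np.float64(39.3088642858466), array([524.7, 107.9]))
 edge (np.float64(41.79774066236891), array([504.5,  92. ]))
 edge (np.float64(36.516894365555856), array([522.9,  90.2]))
 edge (np.float64(39.74232629943077), array([506.2, 109.7]))
side marks (np.float64(40.08357890344453), array([517.1,  98.9]))
 edge (np.float64(39.51375931826925), array([508.5, 109.5]))
 edge (np.float64(35.668552634270185), array([525.5,  89.4]))
 edge (np.float64(39.27551058777834), array([528., 108.]))
 edge (np.float64(41.25453984454583), array([505.9,  90.9]))
cell top edge (np.float64(36.046846160839806), array([507.2, 105.9])) bottom (np.float64(37.56390795717272), array([507.9, 105.7]))
```

```bash
python3 -m crank '{"delta_pos":[[-0.0016,0.0002,0.005],[0,0,0.005],[0,0,0.005],[0,0,0],[0,0,0]],"twist":[0.064,0,0,0,0]}' 
python3 go.py 515.4 100.3 195 -140.7
```

```text
clock: 7.18
position: [514.5, 100.4, 197.1]
ee_rot: [-0.337, 0.941, -0.0, -0.0]
contact_force: [0.5, 1.2, -0.9]
gripper_width: 22.7
t 7.18 pos [514.5 100.4 197.1] yaw -140.61 tilt [-7.e-04 -4.e-04 -1.e+00] j [ 0.5   0.32 -0.39  0.   -0.86  0.18] F [ 0.5  1.2 -0.9] T [0.02 0.03 0.02] w 22.7
tool delta mm [-0.6 -0.7  2.1] dyaw deg -0.09194039463307035 (twist=-dyaw?)
```

```bash
python3 -m crank '{"delta_pos":[[-0.0006,-0.0007,0.001],[0,0,0.001],[0,0,0.001],[0,0,0]],"twist":[0,0,0,0]}' 
python3 go.py 515.4 100.3 195 -140.7
python3 -m crank '{"delta_pos":[[0,0,0.0007],[0,0,0.0007],[0,0,0]],"twist":[0,0,0]}' 
python3 go.py 515.4 100.3 195 -140.7
```

```text
clock: 7.52
position: [515.5, 100.3, 194.3]
ee_rot: [-0.337, 0.942, 0.0, -0.0]
contact_force: [-0.5, 0.2, -1.1]
gripper_width: 22.9
t 7.52 pos [515.5 100.3 194.3] yaw -140.66 tilt [-2.e-04 -1.e-04 -1.e+00] j [ 0.5   0.33 -0.39 -0.   -0.86  0.19] F [-0.5  0.2 -1.1] T [0.04 0.03 0.01] w 22.9
tool delta mm [ 0.1  0.  -0.7] dyaw deg -0.04442181880099838 (twist=-dyaw?)
clock: 7.77
position: [515.6, 100.4, 193.0]
ee_rot: [-0.337, 0.942, -0.0, 0.0]
contact_force: [0.2, 0.0, -1.1]
gripper_width: 23.0
t 7.77 pos [515.6 100.4 193. ] yaw -140.65 tilt [ 1.e-04 -0.e+00 -1.e+00] j [ 0.5   0.33 -0.39  0.   -0.85  0.19] F [ 0.2  0.  -1.1] T [ 0.03  0.03 -0.  ] w 23.0
tool delta mm [ 0.2  0.1 -2. ] dyaw deg -0.04727125039829616 (twist=-dyaw?)
```

```bash
for i in 1; do python3 -m crank '{"delta_pos":[[0,0,0.0007],[0,0,0.0007],[0,0,0]],"twist":[0,0,0]}'; done
python3 go.py 515.4 100.3 195 -140.7
python3 -m crank '{"delta_pos":[[0,0,0.0007],[0,0,0.0007],[0,0,0]],"twist":[0,0,0]}' 
python3 go.py 515.4 100.3 195 -140.7
```

```text
clock: 8.02
position: [515.7, 100.4, 192.7]
ee_rot: [-0.337, 0.942, -0.0, 0.0]
contact_force: [-3.4, 0.5, 5.0]
gripper_width: 22.7
t 8.02 pos [515.7 100.4 192.7] yaw -140.63 tilt [ 6.e-04 -2.e-04 -1.e+00] j [ 0.5   0.33 -0.39  0.   -0.85  0.19] F [-3.4  0.5  5. ] T [-0.    0.75  0.02] w 22.7
tool delta mm [ 0.3  0.1 -2.3] dyaw deg -0.06648152707447252 (twist=-dyaw?)
clock: 8.27
position: [515.8, 100.4, 192.5]
ee_rot: [-0.337, 0.941, -0.0, 0.001]
contact_force: [-4.2, 0.7, 11.9]
gripper_width: 23.1
t 8.27 pos [515.8 100.4 192.5] yaw -140.61 tilt [ 1.3e-03 -3.0e-04 -1.0e+00] j [ 0.5   0.33 -0.39  0.   -0.85  0.19] F [-4.2  0.7 11.9] T [-0.01  1.54 -0.05] w 23.1
tool delta mm [ 0.4  0.2 -2.5] dyaw deg -0.09438276341634833 (twist=-dyaw?)
```

```bash
python3 -m crank '{"delta_pos":[[0,0,-0.002],[0.0006,0.0005,0],[0,0,0.0007],[0,0,0.0007],[0,0,0]],"twist":[0,0,0,0,0]}'
python3 go.py 515.4 100.3 195 -140.7
python3 -m crank '{"delta_pos":[[0,0,0.0007],[0,0,0.0007],[0,0,0]],"twist":[0,0,0]}' 
python3 go.py 515.4 100.3 195 -140.7
```

```text
clock: 8.68
position: [515.5, 100.7, 192.5]
ee_rot: [-0.337, 0.941, -0.0, 0.001]
contact_force: [-3.7, 0.3, 10.7]
gripper_width: 22.9
t 8.68 pos [515.5 100.7 192.5] yaw -140.6 tilt [ 2.1e-03  1.0e-04 -1.0e+00] j [ 0.5   0.33 -0.39  0.   -0.85  0.18] F [-3.7  0.3 10.7] T [ 0.06  0.86 -0.1 ] w 22.9
tool delta mm [ 0.3 -0.2 -2.5] dyaw deg -0.09516448064434258 (twist=-dyaw?)
clock: 8.93
position: [515.1, 100.8, 190.5]
ee_rot: [-0.337, 0.942, 0.0, 0.001]
contact_force: [-1.4, 1.4, -1.3]
gripper_width: 22.6
t 8.93 pos [515.1 100.8 190.5] yaw -140.65 tilt [ 0.0018  0.0012 -1.    ] j [ 0.5   0.33 -0.39 -0.   -0.85  0.18] F [-1.4  1.4 -1.3] T [ 0.42  0.28 -0.01] w 22.6
tool delta mm [ 0.1 -0.6 -4.5] dyaw deg -0.05314370964802606 (twist=-dyaw?)
```

```bash
python3 -m crank '{"delta_pos":[[0.0001,0.0003,0.001],[0,0,0.001],[0,0,0.001],[0,0,0.001],[0,0,0]],"twist":[0,0,0,0,0]}'
python3 go.py 515.4 100.3 151 -140.7
python3 -m crank '{"delta_pos":[[0,0,0.001],[0,0,0.001],[0,0,0.001],[0,0,0]],"twist":[0,0,0,0]}' 
python3 go.py 515.4 100.3 151 -140.7
```

```text
clock: 9.35
position: [515.0, 100.9, 185.0]
ee_rot: [-0.337, 0.942, 0.0, 0.001]
contact_force: [3.2, 1.6, -2.5]
gripper_width: 22.7
t 9.35 pos [515.  100.9 185. ] yaw -140.66 tilt [ 1.e-03  6.e-04 -1.e+00] j [ 0.5   0.34 -0.4  -0.   -0.83  0.18] F [ 3.2  1.6 -2.5] T [ 0.76 -0.87 -0.  ] w 22.7
tool delta mm [ 0.1 -0.7 34. ] dyaw deg -0.04351937117340299 (twist=-dyaw?)
clock: 9.68
position: [515.0, 100.9, 182.4]
ee_rot: [-0.337, 0.942, 0.0, 0.001]
contact_force: [2.7, 2.6, -1.2]
gripper_width: 23.1
t 9.68 pos [515.  100.9 182.4] yaw -140.66 tilt [ 1.4e-03  7.0e-04 -1.0e+00] j [ 0.5   0.34 -0.4   0.   -0.83  0.18] F [ 2.7  2.6 -1.2] T [ 0.93 -1.04 -0.  ] w 23.1
tool delta mm [ 0.1 -0.7 31.4] dyaw deg -0.04438173131413237 (twist=-dyaw?)
```

```bash
python3 -m crank '{"delta_pos":[[-0.0005,0,0.001],[0,0,0.001],[0,0,0.001],[0,0,0]],"twist":[0,0,0,0]}'
python3 go.py 515.4 100.3 151 -140.7
python3 -m crank '{"delta_pos":[[0,0,0.001],[0,0,0.001],[0,0,0.001],[0,0,0]],"twist":[0,0,0,0]}' 
python3 go.py 515.4 100.3 151 -140.7
```

```text
clock: 10.02
position: [515.1, 101.0, 179.3]
ee_rot: [-0.337, 0.942, 0.0, 0.0]
contact_force: [3.8, 1.7, -0.9]
gripper_width: 23.1
t 10.02 pos [515.1 101.  179.3] yaw -140.66 tilt [ 5.e-04  2.e-04 -1.e+00] j [ 0.5   0.35 -0.4   0.   -0.82  0.18] F [ 3.8  1.7 -0.9] T [ 0.85 -1.05  0.05] w 23.1
tool delta mm [ 0.2 -0.7 28.3] dyaw deg -0.04263944627427918 (twist=-dyaw?)
clock: 10.35
position: [515.1, 100.9, 176.6]
ee_rot: [-0.337, 0.942, -0.0, 0.0]
contact_force: [2.0, 1.9, 2.8]
gripper_width: 23.1
t 10.35 pos [515.1 100.9 176.6] yaw -140.65 tilt [ 7.e-04  2.e-04 -1.e+00] j [ 0.5   0.35 -0.41  0.   -0.81  0.18] F [2.  1.9 2.8] T [ 0.77 -0.71 -0.01] w 23.1
tool delta mm [ 0.2 -0.7 25.6] dyaw deg -0.05050738844718694 (twist=-dyaw?)
```

```bash
python3 -m crank '{"delta_pos":[[0,0,0.001],[0,0,0.001],[0,0,0.001],[0,0,0.001],[0,0,0]],"twist":[0,0,0,0,0]}'
python3 go.py 515.4 100.3 151 -140.7
python3 -m crank '{"delta_pos":[[0,0,0.001],[0,0,0.001],[0,0,0.001],[0,0,0.001],[0,0,0]],"twist":[0,0,0,0,0]}' 
python3 go.py 515.4 100.3 151 -140.7
```

```text
clock: 10.77
position: [515.1, 100.9, 172.1]
ee_rot: [-0.337, 0.942, 0.0, 0.0]
contact_force: [4.1, 2.4, 2.4]
gripper_width: 22.7
t 10.77 pos [515.1 100.9 172.1] yaw -140.66 tilt [ 5.e-04  2.e-04 -1.e+00] j [ 0.5   0.36 -0.41  0.   -0.8   0.18] F [4.1 2.4 2.4] T [ 0.83 -1.08 -0.04] w 22.7
tool delta mm [ 0.2 -0.7 21.1] dyaw deg -0.03993624476777313 (twist=-dyaw?)
clock: 11.18
position: [515.1, 101.0, 168.2]
ee_rot: [-0.337, 0.942, 0.0, 0.0]
contact_force: [4.2, 3.4, 1.7]
gripper_width: 22.9
t 11.18 pos [515.1 101.  168.2] yaw -140.66 tilt [ 5.e-04  2.e-04 -1.e+00] j [ 0.5   0.36 -0.42  0.   -0.79  0.18] F [4.2 3.4 1.7] T [ 0.91 -1.21  0.02] w 22.9
tool delta mm [ 0.2 -0.7 17.2] dyaw deg -0.04343072805758652 (twist=-dyaw?)
```

```bash
python3 -m crank '{"delta_pos":[[0,0,0.001],[0,0,0.001],[0,0,0.001],[0,0,0.001],[0,0,0.001],[0,0,0.001],[0,0,0]],"twist":[0,0,0,0,0,0,0]}'
python3 -m crank '{"delta_pos":[[0,0,0.001],[0,0,0.001],[0,0,0.001],[0,0,0.001],[0,0,0.001],[0,0,0.001],[0,0,0]],"twist":[0,0,0,0,0,0,0]}'
python3 go.py 515.4 100.3 151 -140.7
python3 -m crank '{"delta_pos":[[0,0,0.001],[0,0,0.001],[0,0,0]],"twist":[0,0,0]}' 
python3 go.py 515.4 100.3 151 -140.7
```

```text
clock: 11.77
position: [515.1, 101.0, 162.2]
ee_rot: [-0.337, 0.942, 0.0, 0.0]
contact_force: [4.2, 4.4, 1.8]
gripper_width: 23.0
clock: 12.35
position: [515.1, 101.0, 156.2]
ee_rot: [-0.337, 0.942, 0.0, 0.0]
contact_force: [4.0, 3.3, 2.2]
gripper_width: 23.2
t 12.35 pos [515.1 101.  156.2] yaw -140.66 tilt [ 5.e-04  3.e-04 -1.e+00] j [ 0.5   0.38 -0.43 -0.   -0.76  0.18] F [4.  3.3 2.2] T [ 1.06 -1.3   0.09] w 23.2
tool delta mm [ 0.2 -0.7  5.2] dyaw deg -0.04229961194235443 (twist=-dyaw?)
clock: 12.6
position: [515.1, 101.0, 154.2]
ee_rot: [-0.337, 0.942, 0.0, 0.0]
contact_force: [4.3, 3.4, 2.1]
gripper_width: 23.4
t 12.6 pos [515.1 101.  154.2] yaw -140.66 tilt [ 5.e-04  2.e-04 -1.e+00] j [ 0.5   0.38 -0.43  0.   -0.76  0.18] F [4.3 3.4 2.1] T [ 1.03 -1.31  0.03] w 23.4
tool delta mm [ 0.2 -0.7  3.2] dyaw deg -0.04243522023176638 (twist=-dyaw?)
```

```bash
python3 -m crank '{"delta_pos":[[0,0,0.0007],[0,0,0.0007],[0,0,0.0007],[0,0,0]],"twist":[0,0,0,0]}'
python3 -m crank '{"delta_pos":[[0,0,0.0006],[0,0,0.0006],[0,0,0]],"twist":[0,0,0]}'
python3 -m crank '{"delta_pos":[[0,0,0.0006],[0,0,0]],"twist":[0,0]}'
python3 go.py 515.4 100.3 151 -140.7
```

```text
clock: 12.93
position: [515.1, 101.0, 152.2]
ee_rot: [-0.337, 0.942, 0.0, 0.0]
contact_force: [4.1, 3.1, 2.4]
gripper_width: 22.5
clock: 13.18
position: [515.1, 101.0, 151.0]
ee_rot: [-0.337, 0.942, 0.0, 0.0]
contact_force: [3.5, 4.1, 2.6]
gripper_width: 22.6
clock: 13.35
position: [515.1, 101.0, 150.9]
ee_rot: [-0.337, 0.942, -0.0, 0.0]
contact_force: [2.5, 4.0, 5.9]
gripper_width: 22.9
t 13.35 pos [515.1 101.  150.9] yaw -140.64 tilt [ 6.e-04  1.e-04 -1.e+00] j [ 0.5   0.38 -0.43  0.   -0.75  0.18] F [2.5 4.  5.9] T [ 1.11 -0.9  -0.01] w 22.9
tool delta mm [ 0.2 -0.7 -0.1] dyaw deg -0.05566253560533596 (twist=-dyaw?)
```

```bash
python3 -m crank '{"delta_pos":[[0,0,0.0006],[0,0,0.0006],[0,0,0]],"twist":[0,0,0]}'
python3 go.py 515.4 100.3 151 -140.7
python3 -m crank '{"delta_pos":[[0,0,-0.0012],[0,0,0],[0,0,0]],"twist":[0,0.03,0]}'
python3 go.py 515.4 100.3 151 -177
python3 -m crank '{"delta_pos":[[0,0,0],[0,0,0],[0,0,0]],"twist":[0.03,0.03,0]}'
python3 go.py 515.4 100.3 151 -177
```

```text
clock: 13.6
position: [515.2, 101.0, 150.9]
ee_rot: [-0.337, 0.942, -0.0, 0.0]
contact_force: [-0.0, 3.3, 13.2]
gripper_width: 22.9
t 13.6 pos [515.2 101.  150.9] yaw -140.62 tilt [ 9.e-04 -1.e-04 -1.e+00] j [ 0.5   0.38 -0.44  0.   -0.75  0.18] F [-0.   3.3 13.2] T [ 1.05 -0.02 -0.06] w 22.9
tool delta mm [ 0.3 -0.7 -0.1] dyaw deg -0.07632932827482364 (twist=-dyaw?)
clock: 13.85
position: [515.1, 101.0, 150.9]
ee_rot: [-0.322, 0.947, -0.0, 0.0]
contact_force: [3.5, 4.3, 7.3]
gripper_width: 23.3
t 13.85 pos [515.1 101.  150.9] yaw -142.4 tilt [ 8.e-04  2.e-04 -1.e+00] j [ 0.5   0.38 -0.43  0.   -0.75  0.15] F [3.5 4.3 7.3] T [ 1.08 -0.84 -0.05] w 23.3
tool delta mm [ 0.2 -0.7 -0.1] dyaw deg -34.59873581268138 (twist=-dyaw?)
clock: 14.1
position: [515.1, 101.1, 150.9]
ee_rot: [-0.294, 0.956, 0.0, 0.0]
contact_force: [2.0, 4.1, 6.8]
gripper_width: 22.8
t 14.1 pos [515.1 101.1 150.9] yaw -145.84 tilt [ 7.e-04  2.e-04 -1.e+00] j [ 0.5   0.38 -0.43  0.   -0.75  0.09] F [2.  4.1 6.8] T [ 1.15 -0.84 -0.03] w 22.8
tool delta mm [ 0.2 -0.8 -0.1] dyaw deg -31.15594426917002 (twist=-dyaw?)
```

```bash
python3 -m crank '{"delta_pos":[[0,0,-0.0005],[0,0,0],[0,0,0],[0,0,0]],"twist":[0.03,0.03,0.03,0]}'
python3 go.py 515.4 100.3 151 -177
python3 -m crank '{"delta_pos":[[0,0,0],[0,0,0],[0,0,0],[0,0,0]],"twist":[0.03,0.03,0.03,0]}'
python3 go.py 515.4 100.3 151 -177
```

```text
clock: 14.43
position: [515.1, 101.1, 151.0]
ee_rot: [-0.25, 0.968, 0.0, 0.0]
contact_force: [3.7, 4.6, 3.3]
gripper_width: 23.1
t 14.43 pos [515.1 101.1 151. ] yaw -151.01 tilt [ 6.e-04  4.e-04 -1.e+00] j [ 0.5   0.38 -0.43 -0.   -0.75  0.  ] F [3.7 4.6 3.3] T [ 1.23 -1.14 -0.11] w 23.1
tool delta mm [ 0.2 -0.9 -0. ] dyaw deg -25.99303859851733 (twist=-dyaw?)
clock: 14.77
position: [515.1, 101.2, 151.0]
ee_rot: [-0.207, 0.978, 0.0, 0.0]
contact_force: [4.1, 4.4, 4.0]
gripper_width: 23.0
t 14.77 pos [515.1 101.2 151. ] yaw -156.16 tilt [ 6.e-04  5.e-04 -1.e+00] j [ 0.5   0.38 -0.43 -0.   -0.75 -0.09] F [4.1 4.4 4. ] T [ 1.33 -1.1  -0.05] w 23.0
tool delta mm [ 0.1 -0.9 -0. ] dyaw deg -20.836048527459468 (twist=-dyaw?)
```

```bash
python3 - <<'E'
from h import *
p,d=imaging.get_image("side");np.savez("side4.npz",p=p,d=d);crop(p,235,210,100,100,6,"pics/side4.png")
for i in range(1):
    s=arm.read_state();print(s["wrist_torque"],s["joint_efforts"])
E
```

```text
[ 1.3182985  -1.10336665 -0.02816869] [-1.83185857e+00 -3.18925953e+01  9.56690758e+00  2.50624426e+00
 -1.61126163e+00  5.07128389e-04]
```

View pics/side4.png

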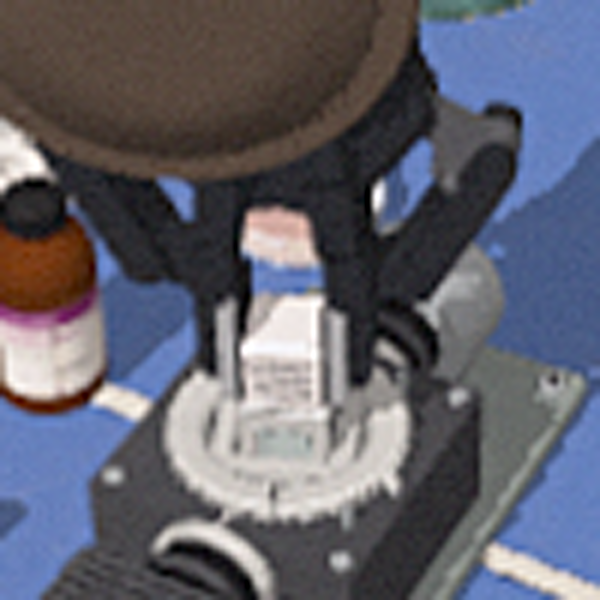

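```bash
python3 -m crank '{"delta_pos":[[0,0,0],[0,0,0],[0,0,0]],"twist":[0.03,0.03,0.03]}'
python3 go.py 515.4 100.3 151 -177
python3 -m crank '{"delta_pos":[[0,0,0],[0,0,0],[0,0,0]],"twist":[0.03,0.03,0.03]}'
python3 go.py 515.4 100.3 151 -177
```

```text
clock: 15.07
position: [515.1, 101.2, 150.9]
ee_rot: [-0.162, 0.987, 0.0, 0.0]
contact_force: [3.9, 5.0, 3.2]
gripper_width: 22.9
t 15.07 pos [515.1 101.2 150.9] yaw -161.32 tilt [ 6.e-04  4.e-04 -1.e+00] j [ 0.5   0.38 -0.43 -0.   -0.75 -0.18] F [3.9 5.  3.2] T [ 1.41 -1.13  0.15] w 22.9
tool delta mm [ 0.  -1.  -0.1] dyaw deg -15.67644353799551 (twist=-dyaw?)
clock: 15.32
position: [515.1, 101.3, 151.0]
ee_rot: [-0.118, 0.993, 0.0, 0.0]
contact_force: [4.0, 4.3, 3.5]
gripper_width: 23.3
t 15.32 pos [515.1 101.3 151. ] yaw -166.48 tilt [ 7.e-04  6.e-04 -1.e+00] j [ 0.5   0.38 -0.43 -0.   -0.75 -0.27] F [4.  4.3 3.5] T [ 1.47 -1.1   0.19] w 23.3
tool delta mm [-0. -1. -0.] dyaw deg -10.522574016739838 (twist=-dyaw?)
```

```bash
python3 -m crank '{"delta_pos":[[0,0,0],[0,0,0]],"twist":[0.025,0.025]}'
python3 go.py 515.4 100.3 151 -177
python3 -m crank '{"delta_pos":[[0,0,0],[0,0,0]],"twist":[0.02,0.02]}'
python3 go.py 515.4 100.3 151 -177
python3 -m crank '{"delta_pos":[[0,0,0]],"twist":[0.02]}'
python3 go.py 515.4 100.3 151 -177
```

```text
clock: 15.48
position: [515.1, 101.3, 151.0]
ee_rot: [-0.093, 0.996, 0.0, 0.0]
contact_force: [3.1, 4.0, 3.4]
gripper_width: 22.9
t 15.48 pos [515.1 101.3 151. ] yaw -169.33 tilt [ 8.e-04  6.e-04 -1.e+00] j [ 0.5   0.38 -0.43 -0.   -0.75 -0.32] F [3.1 4.  3.4] T [ 1.57 -1.05  0.16] w 22.9
tool delta mm [-0.1 -1.1 -0. ] dyaw deg -7.6677735328685515 (twist=-dyaw?)
clock: 15.65
position: [515.2, 101.4, 151.0]
ee_rot: [-0.073, 0.997, 0.0, 0.0]
contact_force: [3.0, 5.4, 3.7]
gripper_width: 22.7
t 15.65 pos [515.2 101.4 151. ] yaw -171.61 tilt [ 9.e-04  7.e-04 -1.e+00] j [ 0.5   0.38 -0.43 -0.   -0.75 -0.36] F [3.  5.4 3.7] T [ 1.58 -1.08  0.15] w 22.7
tool delta mm [-0.1 -1.1  0. ] dyaw deg -5.391633752454567 (twist=-dyaw?)
clock: 15.73
position: [515.2, 101.4, 151.0]
ee_rot: [-0.063, 0.998, 0.0, 0.0]
contact_force: [3.5, 5.0, 2.9]
gripper_width: 22.8
t 15.73 pos [515.2 101.4 151. ] yaw -172.75 tilt [ 8.e-04  7.e-04 -1.e+00] j [ 0.5   0.38 -0.43 -0.   -0.75 -0.38] F [3.5 5.  2.9] T [ 1.5  -1.07  0.22] w 22.8
tool delta mm [-0.1 -1.1 -0. ] dyaw deg -4.24684890429279 (twist=-dyaw?)
```

```bash
python3 -m crank '{"delta_pos":[[-0.0002,0.0004,0],[0,0,0]],"twist":[0.012,0.012]}'
python3 go.py 515.4 100.3 151 -177
python3 -m crank '{"delta_pos":[[0,0,0],[0,0,0]],"twist":[0.012,0.012]}'
python3 go.py 515.4 100.3 151 -177
python3 -m crank '{"delta_pos":[[0,0,0]],"twist":[0.012]}'
python3 go.py 515.4 100.3 151 -177
```

```text
clock: 15.9
position: [515.2, 101.5, 151.0]
ee_rot: [-0.051, 0.999, 0.0, 0.0]
contact_force: [3.5, 3.3, 3.6]
gripper_width: 23.0
t 15.9 pos [515.2 101.5 151. ] yaw -174.12 tilt [ 3.e-04  1.e-04 -1.e+00] j [ 0.5   0.38 -0.43  0.   -0.75 -0.4 ] F [3.5 3.3 3.6] T [ 1.15 -1.13  0.1 ] w 23.0
tool delta mm [-0.1 -1.2 -0. ] dyaw deg -2.884092476626364 (twist=-dyaw?)
clock: 16.07
position: [515.2, 101.5, 150.9]
ee_rot: [-0.039, 0.999, 0.0, 0.0]
contact_force: [4.6, 4.0, 4.3]
gripper_width: 23.1
t 16.07 pos [515.2 101.5 150.9] yaw -175.5 tilt [ 4.e-04  2.e-04 -1.e+00] j [ 0.5   0.38 -0.43 -0.   -0.75 -0.43] F [4.6 4.  4.3] T [ 1.19 -1.17  0.17] w 23.1
tool delta mm [-0.1 -1.2 -0.1] dyaw deg -1.4983117144502671 (twist=-dyaw?)
clock: 16.15
position: [515.2, 101.5, 151.0]
ee_rot: [-0.033, 0.999, 0.0, 0.0]
contact_force: [4.0, 4.2, 3.3]
gripper_width: 22.7
t 16.15 pos [515.2 101.5 151. ] yaw -176.19 tilt [ 4.e-04  2.e-04 -1.e+00] j [ 0.5   0.38 -0.43 -0.   -0.75 -0.44] F [4.  4.2 3.3] T [ 1.2  -1.12  0.17] w 22.7
tool delta mm [-0.1 -1.2 -0. ] dyaw deg -0.812493188365238 (twist=-dyaw?)
```

```bash
for_=1; python3 -m crank '{"delta_pos":[[0,0,0],[0,0,0]],"twist":[0.01,0.01]}'; python3 go.py 515.4 100.3 151 -180
python3 -m crank '{"delta_pos":[[0,0,0],[0,0,0]],"twist":[0.01,0.01]}'; python3 go.py 515.4 100.3 151 -180
```

```text
clock: 16.32
position: [515.2, 101.5, 151.0]
ee_rot: [-0.023, 1.0, 0.0, 0.0]
contact_force: [4.3, 5.1, 4.0]
gripper_width: 22.8
t 16.32 pos [515.2 101.5 151. ] yaw -177.33 tilt [ 5.e-04  3.e-04 -1.e+00] j [ 0.5   0.38 -0.43  0.   -0.75 -0.46] F [4.3 5.1 4. ] T [ 1.26 -1.17  0.18] w 22.8
tool delta mm [-0.1 -1.2 -0. ] dyaw deg -2.6739099968841913 (twist=-dyaw?)
clock: 16.48
position: [515.4, 101.6, 151.0]
ee_rot: [-0.014, 1.0, 0.0, 0.0]
contact_force: [4.0, 4.0, 3.9]
gripper_width: 23.0
t 16.48 pos [515.4 101.6 151. ] yaw -178.45 tilt [ 9.e-04  5.e-04 -1.e+00] j [ 0.5   0.38 -0.43 -0.   -0.75 -0.48] F [4.  4.  3.9] T [ 1.38 -1.21  0.27] w 23.0
tool delta mm [ 0.  -1.3 -0. ] dyaw deg -1.5522811365181326 (twist=-dyaw?)
```

```bash
python3 -m crank '{"delta_pos":[[0,0,0],[0,0,0]],"twist":[0.01,0.01]}'; python3 go.py 515.4 100.3 151 -180
```

```text
clock: 16.65
position: [515.5, 101.8, 151.0]
ee_rot: [-0.004, 1.0, 0.0, 0.001]
contact_force: [3.8, 5.8, 2.3]
gripper_width: 23.0
t 16.65 pos [515.5 101.8 151. ] yaw -179.58 tilt [ 1.4e-03  8.0e-04 -1.0e+00] j [ 0.5   0.38 -0.43 -0.   -0.75 -0.5 ] F [3.8 5.8 2.3] T [ 1.57 -1.32  0.32] w 23.0
tool delta mm [ 0.1 -1.5 -0. ] dyaw deg -0.4155916628769205 (twist=-dyaw?)
```

```bash
python3 -m crank '{"delta_pos":[[0,0,0],[0,0,0]],"twist":[-0.015,0]}'; python3 go.py 515.4 100.3 151 -180
python3 - <<'E'
from h import *
for n in("side","top"):
    p,d=imaging.get_image(n);np.savez(f"{n}5.npz",p=p,d=d)
    c=(257,258,50,45) if n=="side" else (245,222,50,40); crop(p,*c,14,f"pics/{n}5.png")
E
```

```text
clock: 16.82
position: [515.4, 101.7, 151.0]
ee_rot: [-0.011, 1.0, 0.0, 0.001]
contact_force: [4.2, 4.3, 3.5]
gripper_width: 22.9
t 16.82 pos [515.4 101.7 151. ] yaw -178.73 tilt [ 1.e-03  8.e-04 -1.e+00] j [ 0.5   0.38 -0.43 -0.   -0.75 -0.48] F [4.2 4.3 3.5] T [ 1.45 -1.19  0.03] w 22.9
tool delta mm [ 0.  -1.4 -0. ] dyaw deg -1.2690322216018615 (twist=-dyaw?)
```

View pics/side5.png

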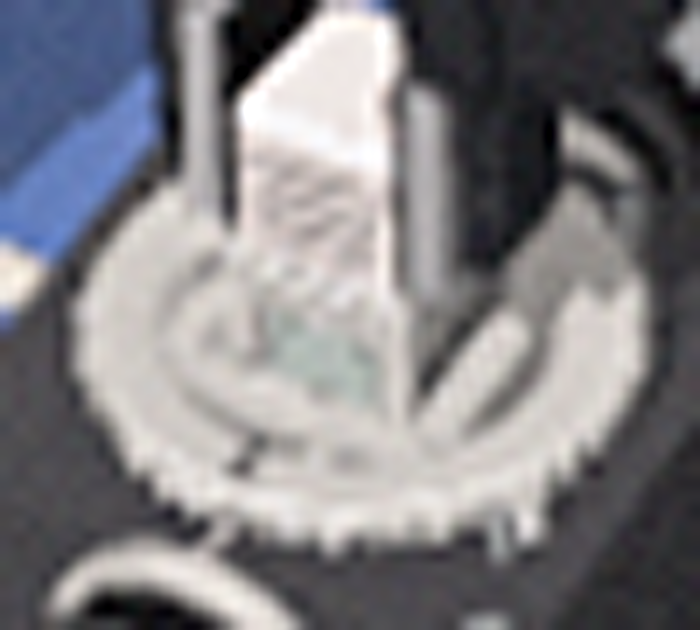

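View pics/top5.png

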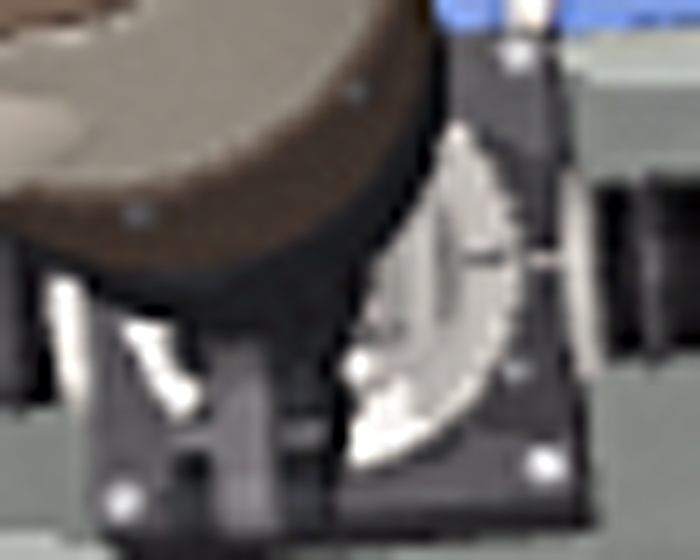

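```bash
python3 -m crank '{"delta_pos":[[0,0,0],[0,0,0]],"twist":[-0.015,0]}'; python3 go.py 515.4 100.3 151 -180
python3 -m crank '{"delta_pos":[[0,0,0],[0,0,0],[0,0,0],[0,0,0],[0,0,0],[0,0,0],[0,0,0],[0,0,0]],"twist":[0,0,0,0,0,0,0,0]}' 1; python3 go.py 515.4 100.3 151 -180
```

```text
clock: 17.08
position: [515.3, 101.6, 151.0]
ee_rot: [-0.019, 1.0, 0.0, 0.0]
contact_force: [4.1, 3.7, 2.3]
gripper_width: 22.7
t 17.08 pos [515.3 101.6 151. ] yaw -177.87 tilt [ 7.e-04  6.e-04 -1.e+00] j [ 0.5   0.38 -0.43 -0.   -0.75 -0.47] F [4.1 3.7 2.3] T [ 1.33 -1.14  0.07] w 22.7
tool delta mm [-0.1 -1.3 -0. ] dyaw deg -2.128322442677245 (twist=-dyaw?)
clock: 17.75
position: [514.9, 101.2, 150.9]
ee_rot: [-0.018, 1.0, -0.0, -0.0]
contact_force: [0.6, 0.1, -0.6]
gripper_width: 85.4
t 17.75 pos [514.9 101.2 150.9] yaw -177.91 tilt [-4.e-04 -2.e-04 -1.e+00] j [ 0.5   0.38 -0.43 -0.   -0.75 -0.47] F [ 0.6  0.1 -0.6] T [-0.04 -0.02  0.03] w 85.4
tool delta mm [-0.4 -0.9 -0.1] dyaw deg -2.08861366000275 (twist=-dyaw?)
```

```bash
python3 -m crank '{"delta_pos":[[0,0,-0.015],[0,0,-0.03],[0,0,-0.04],[0,0,-0.04],[0,0,-0.025],[0,0,0]],"twist":[0,0,0,0,0,0]}'
python3 -m crank '{"delta_pos":[[0,-0.035,0],[0,-0.04,0],[0,-0.04,0],[0,-0.04,0],[0,-0.04,0],[0,-0.04,0],[0,-0.04,0],[0,-0.04,0]],"twist":[0,0,0,0,0,0,0,0]}'
python3 -m crank '{"delta_pos":[[0,0,0],[0,0,0],[0,0,0]],"twist":[0,0,0]}'
python3 - <<'E'
from h import *
for n in("side","top"):
    p,d=imaging.get_image(n);np.savez(f"{n}6.npz",p=p,d=d)
    c=(252,225,55,55) if n=="side" else (235,205,65,55); crop(p,*c,11,f"pics/{n}6.png"); cv2.imwrite(f"pics/{n}6f.png",p)
E
```

```text
clock: 18.25
position: [517.3, 102.0, 307.9]
ee_rot: [-0.019, 1.0, 0.002, 0.006]
contact_force: [1.1, -0.2, 0.5]
gripper_width: 85.6
clock: 18.92
position: [526.0, -215.3, 300.5]
ee_rot: [-0.018, 1.0, 0.0, -0.0]
contact_force: [-0.0, -0.0, -0.4]
gripper_width: 85.3
clock: 19.17
position: [526.2, -213.5, 300.3]
ee_rot: [-0.018, 1.0, 0.0, -0.001]
contact_force: [0.1, 0.9, -0.7]
gripper_width: 85.3
```

View pics/side6.png

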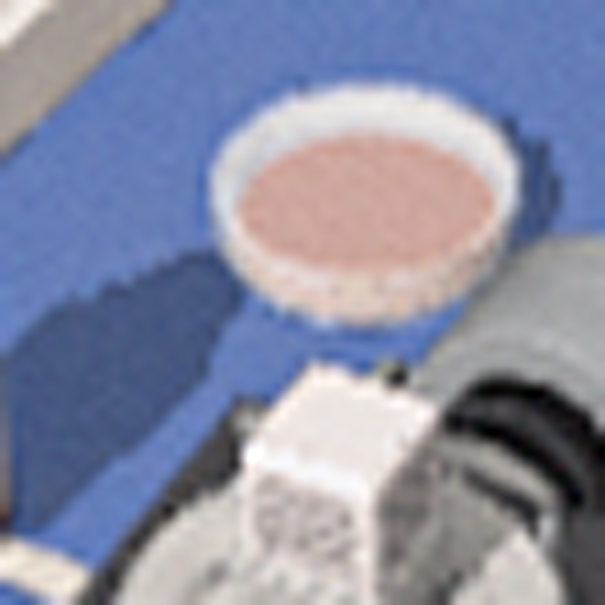

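View pics/top6.png

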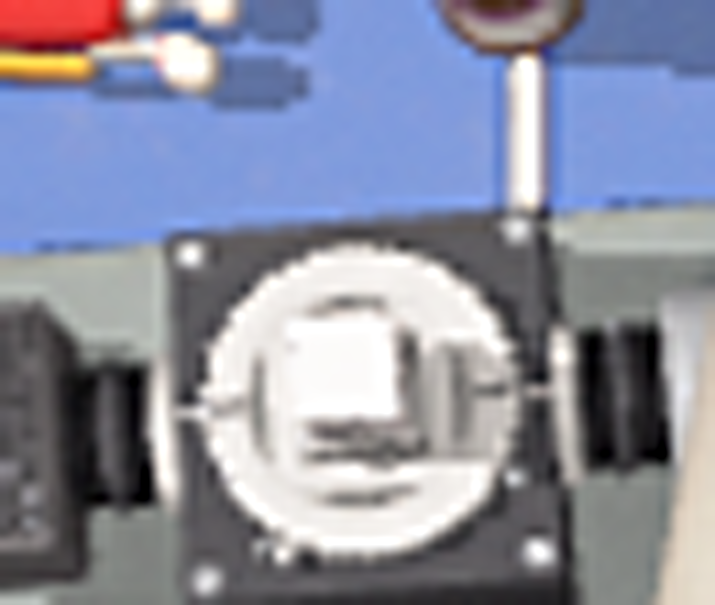

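View pics/top6f.png

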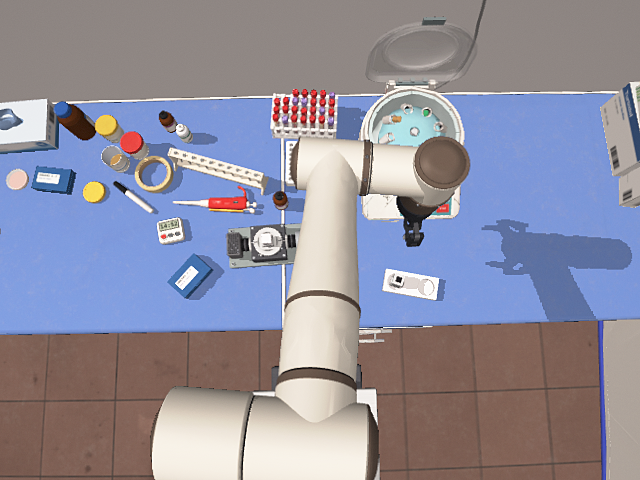

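```bash
python3 - <<'E'
from h import *
p=np.load("side6.npz")["p"]; crop(p,250,250,60,50,13,"pics/side7.png")
for n in("top","side"):
    z=np.load(n+"6.npz"); d=z["d"]; v,u=np.mgrid[0:480,0:640]; P=pts(n,np.c_[u.ravel(),v.ravel()],d.ravel()).reshape(480,640,3)
    m=(np.hypot(P[...,0]-515,P[...,1]-100)<22)&(P[...,2]>96)&(P[...,2]<108)
    print(n,m.sum(),np.median(P[m],0)); vv,uu=np.nonzero(m); print(cv2.minAreaRect(plane(n,np.c_[uu,vv],102)[:,:2].astype(np.float32)))
E
```

```text
top 99 [514.36471073  98.59760764 100.54494838]
((513.8563232421875, 98.38878631591797), (24.58884048461914, 23.96835708618164), 0.03092176280915737)
side 178 [512.80822989 104.23560171 102.6257938 ]
((513.5535888671875, 103.7771987915039), (26.284568786621094, 30.203847885131836), 3.8602967262268066)
```

View pics/side7.png

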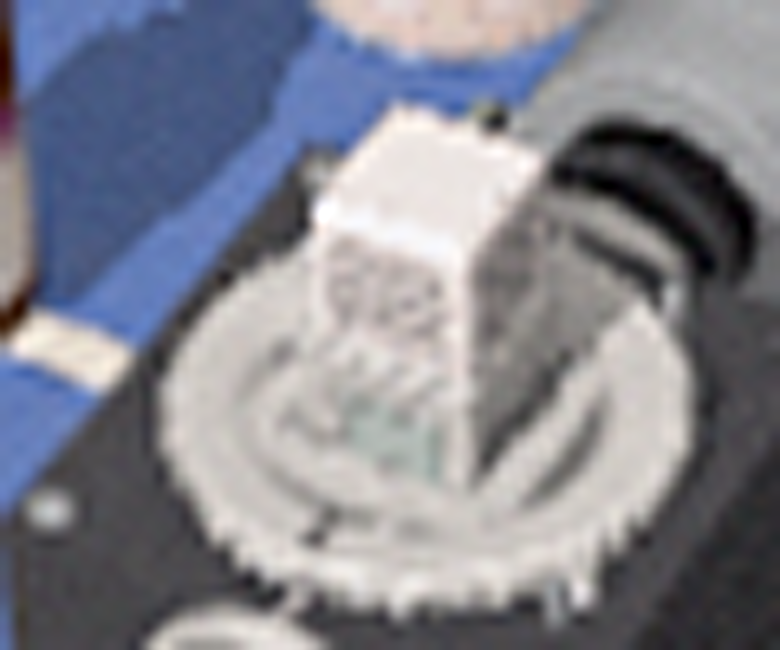

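```bash
python3 -c "
from bench import job_done; print(job_done())"
```

```text
the job is handed in; nothing more can be done
None
```

The reference cell is in the well, turned clockwise to the sleeve's stop and let go. I handed the job in at about 19.3 s of the 67 s allowed.

**Seating:** The cell first caught on the rim at about 12 N. I shifted it 0.8 mm and it went in. It bottomed at the expected 44 mm depth, and a 13 N push did not move it any further. The top of the cap now measures about 101 to 103 mm above the bench, against 102 mm expected.

**Turning home:** The sleeve turned at about 0.15 to 0.2 N m. At the stop the twist rose to 0.27 and then 0.32 N m, so one step went slightly over the 0.3 N m limit. I backed off straight away, and the pictures show no damage.

**Last checks:**
- **Stop:** the sleeve's index marks line up with the fixed marks to within about 0.6°, and the sleeve's stop pin is against its post.
- **Windows:** the glass faces the lamp along the light path.
- **Cap angle:** this was less certain. Depth masks gave 0° from the top view and 4° from the side, against 2 to 3° for the holder, which is about the error of that measurement.
- **Cap position:** the two cameras also disagreed by about 5 mm on the cap's y position.
- **Other items:** I did not touch the open cell, dropper bottle or slide box, and they look unmoved in the top view. The gripper was clear of everything.

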